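Strip the spacers from the bench spindle and box them

TASK

Slide the dark stop collar off the free end of the bar on the spindle stand and lay it in the round steel dish. Then slide both square spacers (white and orange) off after it, put them in the open blue box, and shut the box's lid fully. Leave everything else standing where it is.

Things in the scene. Friction and masses are not known exactly. Their poses are not given: they have to be found in the camera images.
- spindle_stand: Fixed stand: grey base plate 90 x 120 x 12 mm (local y from -85 to +35), aluminium upright 50 wide (local x) x 14 thick (local y) x 130 mm high at its origin, and a level square steel bar, 9 x 9 mm, that runs from the upright along the stand's own -y axis to a plain free end 131 mm from the origin. Bar centre line 110 mm above the worktop. A dark 22 mm square boss covers the bar's root, to local y = -13. Origin: on the worktop, under the upright's middle; z up.
- bar_tip (a point): Centre of the free end of the bar, 110 mm above the worktop. Parts come off by moving along the stand's -y axis past this point.
- stop_collar: Dark steel square stop collar, 30 x 30 mm across and 14 mm along the bar, about 60 g, with a 15 mm square bore along its own y and a small brass thumbscrew (10 mm wide) that stands up to 9 mm above its top face (its screw is already loose: the collar slides freely). It is the outermost part on the bar. Origin: centre of the bore. It hangs loose on the bar, origin about 3 mm below the bar's centre line.
- spacer_a: White plastic square spacer sleeve with a thin grey band, 26 x 26 mm across, 20 mm along the bar, about 30 g, 15 mm square bore along its own y. Origin: centre of the bore. Hangs loose on the bar behind the collar, origin about 3 mm below the bar's centre line; slides freely. The two spacers may be in either order, with a gap of some 10 to 27 mm between neighbouring parts on the bar.
- spacer_b: Orange plastic square spacer sleeve, otherwise as the white one.
- dish: Fixed round shallow steel dish with a flat floor, 100 mm over the rim, 16 mm high, wall and floor 3 mm thick; the flat floor inside is about 86 mm across. Origin: centre of its underside, on the worktop.
- parts_box: Fixed blue open box with a hinged blue lid, 90 (local x) x 104 (local y) mm outside, 36 mm high without the lid, 41.5 mm with it shut; walls and floor 3 mm, so 84 x 98 mm inside and 33 mm deep, empty. The lid hinges on the local +x (far) side; hinge axis along local y, at local x = +45 mm, 36.5 mm above the worktop. Origin: centre of the underside, on the worktop.
- parts_box_lid (a joint): Lid angle in rad: 0 shut, up to 1.9 open (leaning back, away from the robot); it starts at 1.65 to 1.85. The hinge has a little friction, so the lid mostly stays where it is left and must be pushed all the way down.
- lid_edge (a point): Middle of the lid's free edge, on its outer (upper) face. The lid is a flat 5 mm plate, 90 mm from hinge to this edge, 104 mm wide; its underside lies in the plane of the hinge axis. A small grey thumb tab, 30 mm wide, stands 8 mm out beyond this edge. About 125 mm above the worktop while the lid stands open (135 at the tab).
- vial_red: Bystander: small vial with a red cap, 20 mm wide, 54 mm high. Origin: centre of the underside.
- vial_blue: Bystander: small vial with a blue cap, 20 mm wide, 54 mm high. Origin: centre of the underside.
- bench_timer: Bystander: white timer lying flat, 66 x 62 x 18 mm. Origin: centre of the underside.
- saline_bottle: Bystander: clear bottle with a blue cap, 62 mm wide, 138 mm high. Origin: centre of the underside.
- white_marker: Bystander: white marker pen lying down, 135 mm long along its y, 17 mm thick. Origin: centre of the underside.
- cover_box: Bystander: small blue box with a clear top, 30 x 30 x 17 mm. Origin: centre of the underside.
There are look-alikes about, which are no part of the job. What is shaped like the dish but green is not meant.

How it is judged (in metres and radians):
On the way, in this order (a step that is already met when the one before it is completed fails the run):
1. the stop collar is off the bar and lies let go in the dish (horizontal distance between stop_collar and dish below 0.036 m and height (world z) of stop_collar below 0.03 m and contact force between stop_collar and the fingers below 0.1 N and linear speed of stop_collar below 0.03 m/s), for 0.2 s.
2. both spacers lie let go in the box (horizontal distance between stop_collar and dish below 0.036 m and height (world z) of stop_collar below 0.03 m and x of spacer_a in the frame of parts_box between -0.042 and 0.042 m and y of spacer_a in the frame of parts_box between -0.049 and 0.049 m and z of spacer_a in the frame of parts_box between 0 and 0.03 m and x of spacer_b in the frame of parts_box between -0.042 and 0.042 m and y of spacer_b in the frame of parts_box between -0.049 and 0.049 m and z of spacer_b in the frame of parts_box between 0 and 0.03 m and contact force between each of spacer_a, spacer_b and the fingers below 0.1 N), for 0.2 s.
At the end, for the whole second after the job is handed in: The collar rests in the dish (its centre within 36 mm of the dish's middle and under 30 mm high), both spacers rest inside the box (centres within its walls, under 30 mm above its underside) and the lid is shut to within 0.06 rad (horizontal distance between stop_collar and dish below 0.036 m and height (world z) of stop_collar below 0.03 m and x of spacer_a in the frame of parts_box between -0.042 and 0.042 m and y of spacer_a in the frame of parts_box between -0.049 and 0.049 m and z of spacer_a in the frame of parts_box between 0 and 0.03 m and x of spacer_b in the frame of parts_box between -0.042 and 0.042 m and y of spacer_b in the frame of parts_box between -0.049 and 0.049 m and z of spacer_b in the frame of parts_box between 0 and 0.03 m and value of joint parts_box_lid below 0.06 rad and linear speed of each of spacer_a, spacer_b, stop_collar below 0.03 m/s); the robot touches nothing.
It fails at once if a bystander is moved by more than 30 mm or tipped over (distance of any of vial_red, vial_blue, bench_timer, saline_bottle, white_marker, cover_box from where it was at the start of the episode above 0.03 m or angle between any of vial_red, vial_blue, saline_bottle's own z axis and vertical above 0.5 rad).
It also fails if it takes over 72 s, if anything falls off the work surface, if the arm or the gripper's body presses on something with over 40 N, if the wrist force passes 120 N, or if a joint passes its speed limit or range.

ROBOT

A 6-joint arm with a two-finger parallel gripper is mounted at the origin on a cart in front of the work surface, level with it; the furniture and walls round the work are solid. World frame = base frame: x ahead of the robot, y to its left, z up, the work surface at z = 0. Lengths are in m, angles in degrees, forces in N, time in s.
With the tool pointing down it reaches from about 0.4 to 0.825 m from the base axis. Payload 7 kg.
Tool frame: the origin (TCP) lies at the very end of the fingers, on their centre line; the grasp point (between the pads) lies 19 mm behind it (ctrl.hold_point_z is the distance from the TCP to the grasp point, in m); z points along the fingers, y is the line along which they close (so a half turn about z gives the same grasp; the last joint's range is limited). The gripper opens to 88 mm and grips with 3 to 60 N. Pads are 19 mm wide; open, the fingers measure 130 mm over their backs; the gripper's body (78 mm by 193 mm) begins 47 mm behind the grasp point.
Start: joints at [82.913, 20.546, 0.682, 0, -70.136, -16.507], TCP at [0.27, 0.619, 0.227] pointing down, gripper open.
Joint ranges: [-176.03, 176.03], [-82.01, 121.73], [-58.28, 71.71], [-173.87, 95.51], [-174.79, -0.11], [-173.66, 173.66]. Speed limits (degrees/s): [136.94, 136.94, 172.46, 180, 180, 180].

INTERFACE

Orientations are given as [roll, pitch, yaw] about the fixed x, y, z axes, in that order (R = Rz(yaw) Ry(pitch) Rx(roll)).
In Python, from plant import sensors, viewer, workorder, ctrl gives the robot as it stands.
- The arm moves only by the shell command python3 -m pendant 'ROWS'. ROWS is JSON, a list of rows, each a list of 3 entries, a list of its own where there are three numbers: the opening, from -1 (shut) to 1 (fully open), so that 0 is half open, then the shift along the tool's x, y, z in m, then the turn, a rotation vector about the tool's x, y, z in degrees. A call has 1 to 10 rows; each row is the pose to reach, as a shift and turn from the pose commanded when the call began, along the tool's axes at that moment; what a row does not reach only later rows make up. A row lasts 1/12 s, in which the tool goes at most 41.7 mm and 7.16 degrees, less where a joint would pass 70% of its speed; a pose out of reach is approached as far as the arm can. A call with a gripper value outside its range is refused whole. The fingers move at their own pace and stop on an object; the grip force is fixed at half the most. Time passes only in rows, so rows that repeat a pose let the fingers close. It gives the time, the measured TCP pose, the force, the opening and the grip force at its end, in the units of the state.
- sensors.get_obs(): the state, without advancing time (a new reading comes with each control period).
- viewer.snapshot(name): name is "scene" or "top"; returns the picture (420x560x3 uint8, red, green, blue); there is no depth.
- viewer.camera_params(name): a dict with "fx", "fy", "cx", "cy" (pixels), "extrinsics" (4x4, takes a point from world to camera coordinates). Camera axes: x right, y up, looking along -z (the intrinsics and any distortion apply to the point x, -y, -z); pixel columns grow to the right and rows downward; lengths in m; the calibration is good to about 2 mm. A picture is of the moment at which its call begins. camera_params takes no time and is no camera call.
- workorder.close_job(): hands the job in; it is judged then, once.
The state is a dict: "clock": time; "joint_pos": joint angles; "qvel": joint speeds; "tau": joint torques, N m; "tool_pos": TCP position; "orientation": TCP orientation; "force": force on the tool from outside, world axes, zero at the start; "moment": the same for the moment, N m; "opening": finger opening in m; "gripper_force": force on a finger pad.
Only numpy, scipy, OpenCV 4.12 (cv2) and the standard library are available. Lean on these libraries where they do the work, as an engineer would, in place of code of your own. Each camera call takes 0.05 s, during which the arm holds its last target. There are 200 camera calls.

## Working session

There is one attempt and no reset: what is moved stays moved. The work goes in short steps, Python scripts to look and compute and a shell command to move; the robot and the scene stay as the last step left them, time stands still between calls to the robot, and variables do not carry over. Pictures are saved under pics/ and viewed, at most 10 in all, crops included, and the job is handed in when it is done.

```bash
ls; mkdir -p pics; python3 - <<'E'
from plant import sensors, viewer, ctrl
import cv2
for n in("scene","top"):
    im=viewer.snapshot(n); cv2.imwrite(f"pics/{n}0.png",im[:,:,::-1])
    print(viewer.camera_params(n))
print(sensors.get_obs(),ctrl.hold_point_z)
E
```

```text
pics
{'fx': 430.9943162813024, 'fy': 430.9943162813024, 'cx': 274.7466128854472, 'cy': 210.48674678731592, 'extrinsics': array([[-2.60300311e-01,  9.65527422e-01,  7.38621386e-04,
         1.02353512e-02],
       [-8.10362480e-01, -2.18884568e-01,  5.43509151e-01,
         3.79392395e-01],
       [ 5.24934662e-01,  1.40877050e-01,  8.39402917e-01,
        -1.50870868e+00],
       [ 0.00000000e+00,  0.00000000e+00,  0.00000000e+00,
         1.00000000e+00]])}
{'fx': 459.72446475821863, 'fy': 459.72446475821863, 'cx': 279.73388352534386, 'cy': 204.34807270798964, 'extrinsics': array([[-2.34302081e-02, -9.99725339e-01, -5.21520624e-04,
         1.23164676e-01],
       [ 9.91783752e-01, -2.33097010e-02,  1.25784130e-01,
        -4.83167692e-01],
       [-1.25761739e-01,  2.42991266e-03,  9.92057499e-01,
        -1.35856457e+00],
       [ 0.00000000e+00,  0.00000000e+00,  0.00000000e+00,
         1.00000000e+00]])}
{'clock': 0.1, 'joint_pos': array([ 8.29122251e+01,  2.05870523e+01,  6.40031700e-01, -1.83293516e-02,
       -7.01359795e+01, -1.65060153e+01]), 'qvel': array([ 0.05642949, -0.04788586,  0.1488355 ,  0.00077152,  0.04876541,
        0.03101725]), 'tau': array([-1.64334186e-03, -5.84162915e+01,  2.93750560e+01,  7.01557875e+00,
        1.01603186e-02, -5.76525213e-05]), 'tool_pos': array([0.27002499, 0.61816557, 0.22572532]), 'orientation': array([ 1.79915524e+02, -7.06219584e-03, -2.36000256e+01]), 'force': array([-0.38021282,  0.93358611,  0.13704324]), 'moment': array([-0.02138521,  0.0185506 ,  0.00311753]), 'gripper_force': 0.0, 'opening': 0.08764657894985352} 0.0188
```

View pics/scene0.png

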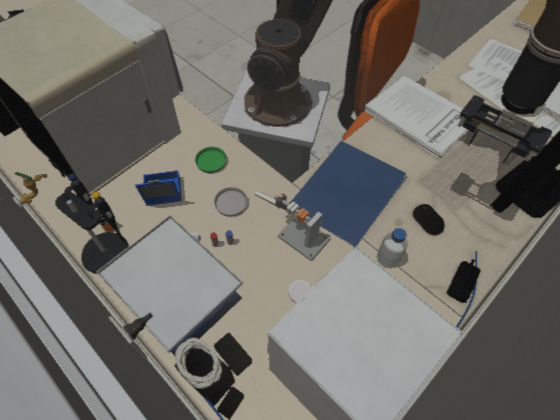

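View pics/top0.png

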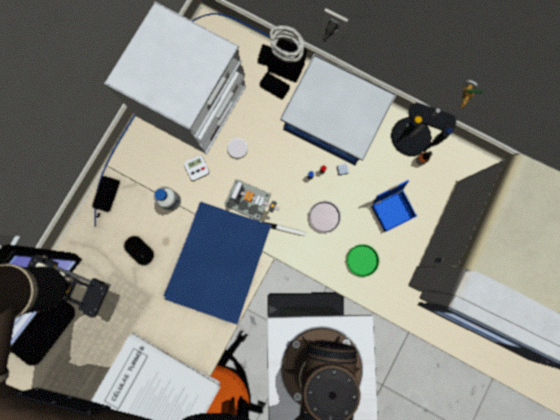

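The dish candidates are steel/grey at top (323,216) and green at top (362,260). The grey one fits. The stand is near top (250,200) and the box near top (393,208). I'll enlarge both views in one crop to confirm.

```bash
python3 - <<'E'
import cv2,numpy as np
t=cv2.imread("pics/top0.png");s=cv2.imread("pics/scene0.png")
a=cv2.resize(t[170:250,215:325],(800,582),interpolation=cv2.INTER_CUBIC)[:,:]
b=cv2.resize(s[180:262,245:335],None,fx=6,fy=6,interpolation=cv2.INTER_CUBIC)
a=cv2.resize(t[170:245,215:315],None,fx=4,fy=4,interpolation=cv2.INTER_CUBIC) #400x300
b=cv2.resize(s[180:255,245:345],None,fx=4,fy=4,interpolation=cv2.INTER_CUBIC)
c=cv2.resize(t[170:245,330:430],None,fx=4,fy=4,interpolation=cv2.INTER_CUBIC)
d=cv2.resize(s[160:235,130:230],None,fx=4,fy=4,interpolation=cv2.INTER_CUBIC)
cv2.imwrite("pics/crop1.png",np.vstack([np.hstack([a,b]),np.hstack([c,d])]))
E
```

```text
(no output)
```

View pics/crop1.png

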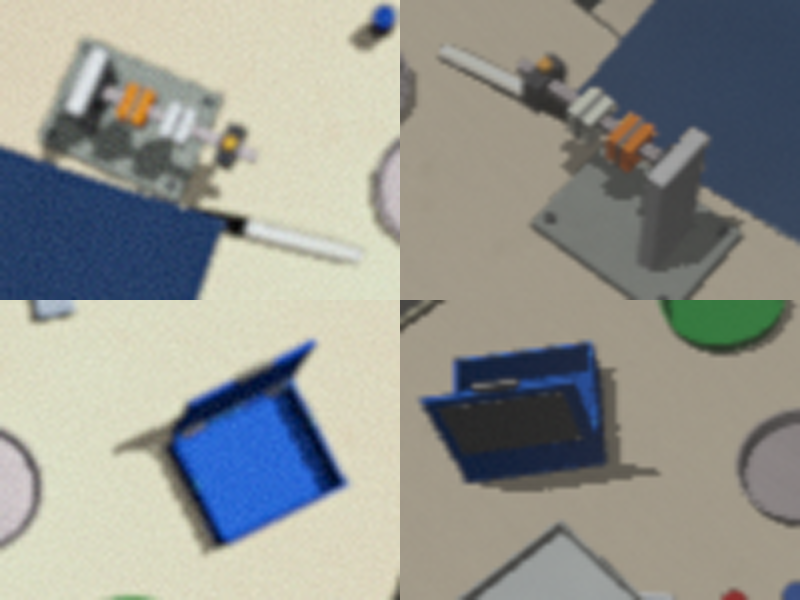

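Enlarged view: in the top image the collar with its brass screw is at (273,206), white at (259.5,200.5), orange at (249,196) and the bar tip at about (277.7,208.5). The marker lies below the tip at about (275-305,225-235). The box is open with its hinge side toward top (390,192), the lid standing up. The steel dish is the grey-pink one at (323,216).

```bash
cat > h.py <<'E'
import numpy as np,cv2
from plant import viewer
def ray(n,px):
    p=viewer.camera_params(n);E=p["extrinsics"];R=E[:3,:3];o=-R.T@E[:3,3]
    u=np.asarray(px,float)
    return o,R.T@np.array([(u[0]-p["cx"])/p["fx"],-(u[1]-p["cy"])/p["fy"],-1])
def onz(n,px,z):
    o,d=ray(n,px);return (o+d*(z-o[2])/d[2])[:2]
def tri(a,b):
    (o,d),(q,e)=ray("top",a),ray("scene",b)
    s=np.linalg.lstsq(np.c_[d,-e],q-o,rcond=None)[0]
    x,y=o+s[0]*d,q+s[1]*e
    return (x+y)/2,np.linalg.norm(x-y)
def proj(n,X):
    p=viewer.camera_params(n);E=p["extrinsics"];c=E[:3,:3]@X+E[:3,3]
    return np.array([p["cx"]+p["fx"]*c[0]/-c[2],p["cy"]-p["fy"]*c[1]/-c[2]])
def cen(im,roi,lo,hi):
    x0,y0,x1,y1=roi
    m=cv2.inRange(cv2.cvtColor(im[y0:y1,x0:x1],cv2.COLOR_BGR2HSV),lo,hi)
    n,l,st,c=cv2.connectedComponentsWithStats(m)
    k=1+np.argmax(st[1:,4]);ct=cv2.findContours((l==k).astype(np.uint8),cv2.RETR_EXTERNAL,cv2.CHAIN_APPROX_NONE)[0][0]
    return c[k]+[x0,y0],st[k,4],ct[:,0]+[x0,y0]
E
python3 - <<'E'
from h import *
np.set_printoptions(precision=4,suppress=True)
t=cv2.imread("pics/top0.png");s=cv2.imread("pics/scene0.png")
pr=lambda *a:print(*a)
o=cen(t,(240,185,262,210),(8,130,120),(20,255,255));os=cen(s,(285,195,325,235),(3,110,80),(20,255,255))
pr("orange",o[:2],os[:2],onz("top",o[0],.12),tri(o[0],os[0]))
y=cen(t,(266,198,284,214),(12,110,110),(32,255,255));ys=cen(s,(270,190,292,210),(10,90,80),(32,255,255))
pr("screw",y[:2],ys[:2],onz("top",y[0],.131),tri(y[0],ys[0]))
pr("white",onz("top",(259.5,200.5),.12)," collar",onz("top",(273.2,206.5),.122)," tip",onz("top",(277.75,208.5),.11),"upright",onz("top",(236.5,190.2),.13))
b=cen(t,(365,175,425,235),(95,120,60),(125,255,255))
bs=cen(s,(130,165,190,210),(100,120,30),(125,255,255))
pr("blue",b[:2],cv2.approxPolyDP(b[2],3,True)[:,0].tolist())
# dish: flood by low-sat vs table
g=cv2.cvtColor(t,cv2.COLOR_BGR2LAB);print(t[216,323],t[240,330],t[216,345])
d=cv2.absdiff(g,np.full_like(g,g[216,323])).max(2)
m=(d[190:245,295:352]<14).astype(np.uint8);n,l,st,c=cv2.connectedComponentsWithStats(m);k=l[26,28];pr("dish",c[k]+[295,190],st[k])
E
```

```text
orange (array([248.3208, 195.9057]), np.int32(53)) (array([301.7195, 214.9024]), np.int32(82)) [0.5008 0.2004] (array([0.5025, 0.1994, 0.1102]), np.float64(0.0033375436404867592))
screw (array([271.9091, 205.3636]), np.int32(11)) (array([280.8182, 195.8182]), np.int32(11)) [0.4708 0.134 ] (array([0.4712, 0.1335, 0.1292]), np.float64(0.0011587746400342704))
white [0.4869 0.169 ]  collar [0.4686 0.1306]  tip [0.4641 0.1179] upright [0.5163 0.2328]
blue (array([392.8172, 208.5027]), np.int32(1116)) [[407, 181], [393, 193], [378, 195], [373, 204], [385, 230], [415, 215], [399, 187]]
[197 195 203] [195 219 218] [196 221 220]
dish [324.1766 216.6171] [ 16  14  27  26 538]
```

```bash
cat >> h.py <<'E'
from scipy.spatial.transform import Rotation as Ro
np.set_printoptions(precision=4,suppress=True)
def go(cur,rpy,tgt,yaw):
    "shift/turn in tool axes from cur pose to tgt with tool down at yaw"
    R=Ro.from_euler("xyz",rpy,degrees=True);G=Ro.from_euler("xyz",[180,0,yaw],degrees=True)
    print("shift",R.inv().apply(np.array(tgt)-cur),"turn",(R.inv()*G).as_rotvec(degrees=True))
E
python3 - <<'E'
from h import *
print("dish",onz("top",(324.2,216.6),.003),"green",onz("top",(362,260),.003))
c=[onz("top",p,.036) for p in((385,232),(416.2,215.8),(403,190.5),(373,204.5))]
for a in c:print(a)
for i in range(4):
    d=c[(i+1)%4]-c[i];print(np.linalg.norm(d),np.degrees(np.arctan2(d[1],d[0])))
print("box",sum(c)/4,(c[0]+c[1])/2)
for n,p,z in(("vr",(323,169),.054),("vb",(310.5,174.5),.054),("cover",(342,170),.017),("sal",(167,190),.138)):print(n,onz("top",p,z))
go([.27,.619,.227],[180,0,-23.6],[.4705,.1328,.2],-114.4)
E
```

```text
dish [ 0.4483 -0.0239] green [ 0.3133 -0.1339]
[ 0.3946 -0.2005]
[ 0.441  -0.2966]
[ 0.5186 -0.2614]
[ 0.4782 -0.1688]
0.10669575136663922 -64.23935798478699
0.08524493843206304 24.382411196234823
0.10112133029790205 113.58583646522521
0.08938971781093673 -159.17937664720012
box [ 0.4581 -0.2318] [ 0.4178 -0.2486]
vr [ 0.5867 -0.0204]
vb [0.5709 0.0176]
cover [ 0.5898 -0.0825]
sal [0.5202 0.4264]
shift [0.3784 0.3653 0.027 ] turn [ 0.  -0.  90.8]
```

```bash
R='[1,[0.28,0.27,0],[0,0,68]]'; python3 -m pendant '[[1,[0.28,0.27,0],[0,0,68]],[1,[0.28,0.27,0],[0,0,68]],[1,[0.28,0.27,0],[0,0,68]],[1,[0.28,0.27,0],[0,0,68]],[1,[0.28,0.27,0],[0,0,68]],[1,[0.28,0.27,0],[0,0,68]],[1,[0.28,0.27,0],[0,0,68]],[1,[0.28,0.27,0],[0,0,68]],[1,[0.28,0.27,0],[0,0,68]],[1,[0.28,0.27,0],[0,0,68]]]'
python3 - <<'E'
from h import *
from plant import sensors
o=sensors.get_obs();print(o["tool_pos"],o["orientation"],o["joint_pos"])
go(o["tool_pos"],o["orientation"],[.4705,.1328,.2],-114.4)
E
```

```text
clock: 0.93
tool_pos: [0.4191, 0.2548, 0.2265]
orientation: [180.0, -0.0, -92.1]
force: [0.4, 0.1, -0.0]
opening: 0.0876
gripper_force: 0.0
[0.4191 0.2548 0.2265] [179.969   -0.0382 -92.1104] [ 54.3177   2.9652 -21.9111  -0.0052 -65.1726 -56.4259]
shift [ 0.12   -0.0559  0.0266] turn [ 0.0232 -0.0437 22.2896]
```

```bash
python3 -m pendant '[[1,[0.125,-0.0555,0.0],[0,0,22.8]],[1,[0.125,-0.0555,0.0],[0,0,22.8]],[1,[0.125,-0.0555,0.0],[0,0,22.8]],[1,[0.125,-0.0555,0.02],[0,0,22.8]],[1,[0.125,-0.0555,0.04],[0,0,22.8]],[0.2,[0.125,-0.0555,0.06],[0,0,22.8]],[0.2,[0.125,-0.0555,0.06],[0,0,22.8]],[0.2,[0.125,-0.0555,0.06],[0,0,22.8]],[0.2,[0.125,-0.0555,0.06],[0,0,22.8]]]'
python3 - <<'E'
from h import *
from plant import sensors
t=viewer.snapshot("top");s=viewer.snapshot("scene")
o=sensors.get_obs();print(o["tool_pos"],o["orientation"],o["opening"])
for n,z in(("tool",0),("hold",.0188)):
  p=o["tool_pos"]+[0,0,z];print(n,proj("top",p),proj("scene",p))
go(o["tool_pos"],o["orientation"],[.4705,.1328,.095],-114.4)
a=cv2.resize(t[150:250,215:315],(500,500),interpolation=cv2.INTER_CUBIC);b=cv2.resize(s[150:250,240:300],(300,500),interpolation=cv2.INTER_CUBIC)
cv2.imwrite("pics/c2.png",np.hstack([a,b])[:,:,::-1])
E
```

```text
clock: 1.68
tool_pos: [0.4712, 0.1329, 0.1675]
orientation: [-180.0, 0.0, -114.4]
force: [-0.3, 0.6, 0.0]
opening: 0.0665
gripper_force: 0.0
[0.4713 0.1333 0.1679] [-179.9332    0.0929 -114.3473] 0.0584748855202286
tool [271.9385 203.4984] [281.1457 187.2132]
hold [271.8169 202.6034] [281.2442 182.8192]
shift [0.0009 0.0007 0.0728] turn [-0.0667  0.0929  0.0527]
```

View pics/c2.png

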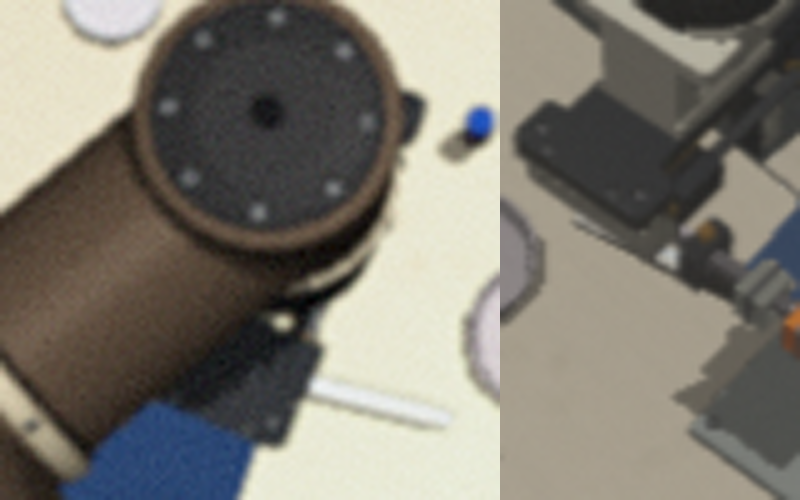

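The arm hides the bar in the top view. In the scene view the collar (crop (710,240)) is just under the fingers and lined up with the TCP. I'll descend, close, lift 3 mm and slide out.

```bash
python3 -m pendant '[[0.2,[0,0,0.025],[0,0,0]],[0.2,[0,0,0.05],[0,0,0]],[0.2,[0,0,0.072],[0,0,0]],[0.2,[0,0,0.072],[0,0,0]],[-0.5,[0,0,0.072],[0,0,0]],[-0.5,[0,0,0.072],[0,0,0]],[-0.5,[0,0,0.072],[0,0,0]],[-0.5,[0,0,0.072],[0,0,0]],[-0.5,[0,0,0.072],[0,0,0]],[-0.5,[0,0,0.072],[0,0,0]]]'; python3 -m pendant '[[-0.5,[0,0,0],[0,0,0]],[-0.5,[0,0,0],[0,0,0]],[-0.5,[0,0,0],[0,0,0]]]'
```

```text
clock: 2.62
tool_pos: [0.4715, 0.1331, 0.0959]
orientation: [-179.9, 0.1, -114.4]
force: [-2.3, 1.2, 6.3]
opening: 0.0297
gripper_force: 30.0
clock: 2.87
tool_pos: [0.4715, 0.1331, 0.0959]
orientation: [-179.9, 0.1, -114.4]
force: [-2.3, 0.2, 6.1]
opening: 0.0298
gripper_force: 30.0
```

```bash
python3 -m pendant '[[-0.5,[0,0,-0.0015],[0,0,0]],[-0.5,[0,0,-0.003],[0,0,0]],[-0.5,[0,0,-0.003],[0,0,0]]]';python3 -m pendant '[[-0.5,[0.006,0,0],[0,0,0]],[-0.5,[0.012,0,0],[0,0,0]],[-0.5,[0.018,0,0],[0,0,0]],[-0.5,[0.025,0,0],[0,0,0]],[-0.5,[0.032,0,0],[0,0,0]],[-0.5,[0.04,0,0],[0,0,0]],[-0.5,[0.05,0,0],[0,0,0]],[-0.5,[0.06,0,0],[0,0,0]],[-0.5,[0.06,0,0],[0,0,0]]]'
python3 - <<'E'
from h import *
from plant import sensors
o=sensors.get_obs();print(o["tool_pos"],o["orientation"],o["opening"])
go(o["tool_pos"],o["orientation"],[.4483,-.0239,.0965],-114.4)
E
```

```text
clock: 3.12
tool_pos: [0.4708, 0.1326, 0.098]
orientation: [-180.0, 0.0, -114.4]
force: [-0.1, -0.1, -0.5]
opening: 0.03
gripper_force: 30.0
clock: 3.87
tool_pos: [0.4445, 0.0761, 0.0975]
orientation: [180.0, -0.0, -114.5]
force: [0.1, -1.2, -1.0]
opening: 0.0294
gripper_force: 30.0
[0.4445 0.0761 0.0975] [ 179.959    -0.0349 -114.455 ] 0.029421041391020194
shift [ 0.0894 -0.0448  0.001 ] turn [ 0.041  -0.0349 -0.055 ]
```

```bash
python3 -m pendant '[[-0.5,[0.03,-0.015,0],[0,0,0]],[-0.5,[0.06,-0.03,0],[0,0,0]],[-0.5,[0.089,-0.0445,0],[0,0,0]],[-0.5,[0.089,-0.0445,0.03],[0,0,0]],[-0.5,[0.089,-0.0445,0.055],[0,0,0]],[-0.5,[0.089,-0.0445,0.075],[0,0,0]],[-0.5,[0.089,-0.0445,0.083],[0,0,0]],[-0.5,[0.089,-0.0445,0.087],[0,0,0]],[-0.5,[0.089,-0.0445,0.087],[0,0,0]]]';python3 -m pendant '[[-0.1,[0,0,0],[0,0,0]],[-0.1,[0,0,0],[0,0,0]],[-0.1,[0,0,0],[0,0,0]],[-0.1,[0,0,0],[0,0,0]],[0,[0,0,-0.03],[0,0,0]],[0,[0,0,-0.07],[0,0,0]],[0,[0,0,-0.11],[0,0,0]],[0,[0,0,-0.13],[0,0,0]],[0,[0,0,-0.13],[0,0,0]]]'
python3 - <<'E'
from h import *
from plant import sensors
o=sensors.get_obs();print(o["tool_pos"],o["orientation"],o["opening"])
go(o["tool_pos"],o["orientation"],[.4869,.169,.15],-114.4)
s=viewer.snapshot("scene")
a=cv2.resize(s[160:250,190:340],(750,450),interpolation=cv2.INTER_CUBIC)
cv2.imwrite("pics/c3.png",a[:,:,::-1])
E
```

```text
clock: 4.62
tool_pos: [0.4496, -0.0216, 0.0103]
orientation: [180.0, -0.1, -114.4]
force: [-0.4, -0.9, -0.1]
opening: 0.0299
gripper_force: 30.0
clock: 5.37
tool_pos: [0.4528, -0.0207, 0.1462]
orientation: [-179.6, 0.4, -114.3]
force: [-0.2, -0.1, -0.1]
opening: 0.0437
gripper_force: 0.0
[ 0.4528 -0.0207  0.1462] [-179.5613    0.3635 -114.3274] 0.04372032949760426
shift [-0.1869  0.047  -0.003 ] turn [-0.4385  0.3637  0.0712]
```

View pics/c3.png

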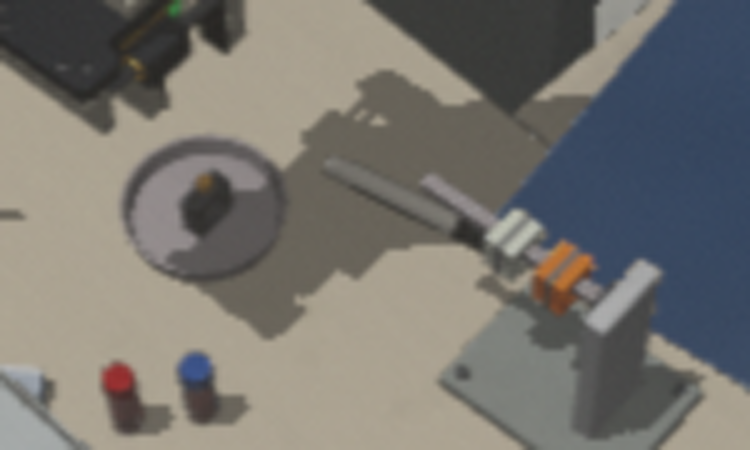

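The collar lies in the dish with its brass screw up, at crop (207,205). White (515,240) and orange (565,275) are still on the bar. Next is white.

```bash
python3 -m pendant '[[0.2,[-0.04,0.01,0],[0,0,0]],[0.2,[-0.08,0.02,0],[0,0,0]],[0.2,[-0.12,0.03,0],[0,0,0]],[0.2,[-0.15,0.04,0],[0,0,0]],[0.2,[-0.175,0.047,0],[0,0,0]],[0.2,[-0.187,0.047,0],[0,0,0]],[0.2,[-0.187,0.047,0],[0,0,0]],[0.2,[-0.187,0.047,0],[0,0,0]],[0.2,[-0.187,0.047,0],[0,0,0]]]'
python3 - <<'E'
from h import *
from plant import sensors
o=sensors.get_obs();print(o["tool_pos"],o["orientation"],o["opening"])
go(o["tool_pos"],o["orientation"],[.4873,.1688,.096],-114.4)
E
```

```text
clock: 6.17
tool_pos: [0.4835, 0.1671, 0.14]
orientation: [180.0, -0.1, -114.4]
force: [0.2, -0.9, 0.8]
opening: 0.0526
gripper_force: 0.0
[0.4835 0.1671 0.14  ] [ 179.9516   -0.0716 -114.4269] 0.05259487223816276
shift [-0.0032 -0.0028  0.044 ] turn [ 0.0484 -0.0716 -0.0269]
```

```bash
python3 -m pendant '[[0.2,[-0.003,-0.003,0],[0,0,0]],[0.2,[-0.003,-0.003,0.02],[0,0,0]],[0.2,[-0.003,-0.003,0.044],[0,0,0]],[0.2,[-0.003,-0.003,0.044],[0,0,0]],[-0.5,[-0.003,-0.003,0.044],[0,0,0]],[-0.5,[-0.003,-0.003,0.044],[0,0,0]],[-0.5,[-0.003,-0.003,0.044],[0,0,0]],[-0.5,[-0.003,-0.003,0.044],[0,0,0]],[-0.5,[-0.003,-0.003,0.044],[0,0,0]],[-0.5,[-0.003,-0.003,0.044],[0,0,0]]]'; python3 -m pendant '[[-0.6,[0,0,0],[0,0,0]],[-0.6,[0,0,0],[0,0,0]],[-0.6,[0,0,-0.0015],[0,0,0]],[-0.6,[0,0,-0.003],[0,0,0]],[-0.6,[0,0,-0.003],[0,0,0]]]'
```

```text
clock: 7.0
tool_pos: [0.4886, 0.17, 0.0975]
orientation: [-180.0, 0.1, -114.4]
force: [-1.7, 0.9, 5.9]
opening: 0.0259
gripper_force: 30.0
clock: 7.42
tool_pos: [0.4881, 0.1698, 0.0998]
orientation: [-180.0, 0.0, -114.4]
force: [0.6, 1.2, -0.4]
opening: 0.0257
gripper_force: 30.0
```

```bash
python3 -m pendant '[[-0.6,[0.008,0,0],[0,0,0]],[-0.6,[0.018,0,0],[0,0,0]],[-0.6,[0.028,0,0],[0,0,0]],[-0.6,[0.038,0,0],[0,0,0]],[-0.6,[0.048,0,0],[0,0,0]],[-0.6,[0.058,0,0],[0,0,0]],[-0.6,[0.068,0,0],[0,0,0]],[-0.6,[0.08,0,0],[0,0,0]],[-0.6,[0.095,0,0],[0,0,0]],[-0.6,[0.095,0,0],[0,0,0]]]'
python3 - <<'E'
from h import *
from plant import sensors
o=sensors.get_obs();print(o["tool_pos"],o["orientation"],o["opening"])
go(o["tool_pos"],o["orientation"],[.437,-.240,.1],-156)
E
```

```text
clock: 8.25
tool_pos: [0.4469, 0.0806, 0.0993]
orientation: [179.9, -0.1, -114.5]
force: [0.1, -0.3, -0.9]
opening: 0.0253
gripper_force: 30.0
[0.4469 0.0806 0.0993] [ 179.9386   -0.0552 -114.4653] 0.025348054858876472
shift [ 0.2959 -0.1238 -0.0005] turn [ 0.0387 -0.075  41.5347]
```

```bash
python3 -m pendant '[[-0.6,[0.03,-0.012,-0.01],[0,0,5]],[-0.6,[0.066,-0.028,-0.01],[0,0,11]],[-0.6,[0.1,-0.042,-0.01],[0,0,17]],[-0.6,[0.14,-0.059,-0.01],[0,0,23]],[-0.6,[0.18,-0.075,-0.01],[0,0,29]],[-0.6,[0.22,-0.092,-0.01],[0,0,35]],[-0.6,[0.255,-0.107,-0.01],[0,0,41.5]],[-0.6,[0.28,-0.117,-0.01],[0,0,41.5]],[-0.6,[0.296,-0.124,-0.01],[0,0,41.5]],[-0.6,[0.296,-0.124,-0.01],[0,0,41.5]]]'
python3 - <<'E'
from h import *
from plant import sensors
t=viewer.snapshot("top");s=viewer.snapshot("scene")
o=sensors.get_obs();print(o["tool_pos"],o["orientation"],o["opening"])
go(o["tool_pos"],o["orientation"],[.437,-.240,.013],-156)
a=cv2.resize(t[150:250,340:440],(400,400),interpolation=cv2.INTER_CUBIC);b=cv2.resize(s[130:230,110:210],(400,400),interpolation=cv2.INTER_CUBIC)
cv2.imwrite("pics/c4.png",np.hstack([a,b])[:,:,::-1])
E
```

```text
clock: 9.08
tool_pos: [0.4388, -0.2408, 0.1093]
orientation: [-180.0, -0.0, -156.1]
force: [0.5, 0.8, -1.1]
opening: 0.026
gripper_force: 30.0
[ 0.4389 -0.2385  0.1093] [ 179.9853   -0.0201 -156.0246] 0.025454713439507032
shift [ 0.0023 -0.0006  0.0963] turn [ 0.0147 -0.0201 -0.0246]
```

View pics/c4.png

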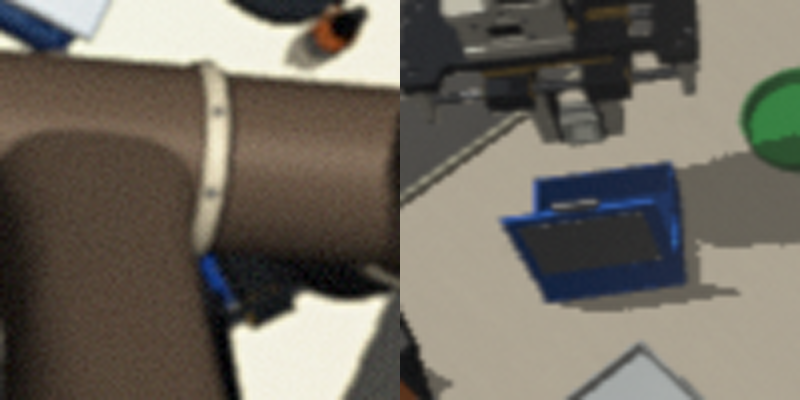

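```bash
python3 - <<'E'
from h import *
a=onz("scene",(144.2,175),.036);b=onz("scene",(178,170.8),.036)
print(a,b,(a+b)/2,np.linalg.norm(a-b),np.degrees(np.arctan2(*(b-a)[::-1])))
print("spacer",onz("scene",((580-400)/4+110,118/4+130),.133))
E
```

```text
[ 0.4413 -0.2959] [ 0.4001 -0.2044] [ 0.4207 -0.2501] 0.10036539377130053 114.24055959889344
spacer [ 0.4461 -0.2346]
```

Scene-view check: the near rim midpoint agrees with the first measurement to 3 mm, the edge is 100 mm long and the yaw is 24°. The spacer hangs over the near half of the box, so I'll lower it and let go.

```bash
python3 -m pendant '[[-0.6,[0.001,-0.001,0.03],[0,0,0]],[-0.6,[0.001,-0.001,0.06],[0,0,0]],[-0.6,[0.001,-0.001,0.08],[0,0,0]],[-0.6,[0.001,-0.001,0.09],[0,0,0]],[-0.6,[0.001,-0.001,0.095],[0,0,0]],[-0.6,[0.001,-0.001,0.095],[0,0,0]]]';python3 -m pendant '[[-0.25,[0,0,0],[0,0,0]],[-0.25,[0,0,0],[0,0,0]],[-0.25,[0,0,0],[0,0,0]],[-0.25,[0,0,-0.005],[0,0,0]],[-0.25,[0,0,-0.03],[0,0,0]],[-0.25,[0,0,-0.07],[0,0,0]],[0,[0,0,-0.11],[0,0,0]],[0,[0,0,-0.13],[0,0,0]],[0,[0,0,-0.13],[0,0,0]]]'
python3 - <<'E'
from h import *
from plant import sensors
o=sensors.get_obs();print(o["tool_pos"],o["orientation"],o["opening"])
go(o["tool_pos"],o["orientation"],[.502,.202,.145],-114.4)
E
```

```text
clock: 9.68
tool_pos: [0.4385, -0.2382, 0.0137]
orientation: [179.9, -0.1, -155.8]
force: [-0.0, -0.1, -0.4]
opening: 0.0255
gripper_force: 30.0
clock: 10.43
tool_pos: [0.4421, -0.2398, 0.1509]
orientation: [-179.6, 0.5, -155.8]
force: [1.1, -0.2, -1.1]
opening: 0.0429
gripper_force: 0.0
[ 0.4421 -0.2398  0.1509] [-179.6397    0.4673 -155.8439] 0.042919492505128935
shift [-0.2354  0.3787  0.0055] turn [ -0.5134   0.3164 -41.445 ]
```

```bash
python3 -m pendant '[[0.2,[-0.02,0.032,0],[0,0,-6]],[0.2,[-0.04,0.064,0],[0,0,-12]],[0.2,[-0.06,0.096,0],[0,0,-18]],[0.2,[-0.08,0.128,0],[0,0,-24]],[0.2,[-0.1,0.16,0],[0,0,-30]],[0.2,[-0.12,0.192,0],[0,0,-36]],[0.2,[-0.14,0.224,0],[0,0,-41.5]],[0.2,[-0.16,0.256,0],[0,0,-41.5]],[0.2,[-0.17,0.275,0],[0,0,-41.5]],[0.2,[-0.175,0.285,0],[0,0,-41.5]]]'
python3 - <<'E'
from h import *
from plant import sensors
s=viewer.snapshot("scene")
o=sensors.get_obs();print(o["tool_pos"],o["orientation"],o["opening"])
go(o["tool_pos"],o["orientation"],[.5015,.200,.145],-114.4)
os=cen(cv2.cvtColor(s,cv2.COLOR_RGB2BGR),(285,195,325,235),(3,110,80),(20,255,255));print(os[:2])
cv2.imwrite("pics/c5.png",cv2.resize(s[130:230,110:210],(500,500),interpolation=cv2.INTER_CUBIC)[:,:,::-1])
E
```

```text
clock: 11.27
tool_pos: [0.4827, 0.0953, 0.1452]
orientation: [-180.0, 0.1, -114.3]
force: [0.4, 0.5, -0.3]
opening: 0.0524
gripper_force: 0.0
[0.4828 0.0956 0.1451] [-179.9623    0.0647 -114.2646] 0.05229850737952254
shift [-0.1029  0.0259  0.0002] turn [-0.0376  0.0648  0.1354]
(array([301.6588, 214.9412]), np.int32(85))
```

View pics/c5.png

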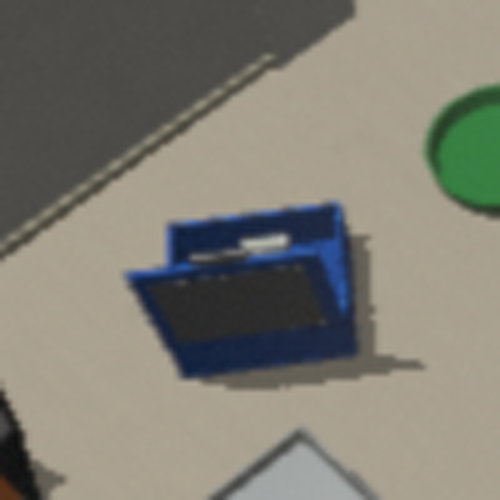

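The white spacer shows inside the box at crop (265,242), and orange is unmoved on the bar. Now orange.

```bash
python3 -m pendant '[[0.2,[-0.03,0.008,0],[0,0,0]],[0.2,[-0.06,0.016,0],[0,0,0]],[0.2,[-0.09,0.026,0],[0,0,0]],[0.2,[-0.103,0.026,0],[0,0,0]],[0.2,[-0.103,0.026,0],[0,0,0]],[0.2,[-0.103,0.026,0.015],[0,0,0]],[0.2,[-0.103,0.026,0.035],[0,0,0]],[0.2,[-0.103,0.026,0.048],[0,0,0]],[0.2,[-0.103,0.026,0.048],[0,0,0]],[0.2,[-0.103,0.026,0.048],[0,0,0]]]';python3 -m pendant '[[-0.6,[0,0,0],[0,0,0]],[-0.6,[0,0,0],[0,0,0]],[-0.6,[0,0,0],[0,0,0]],[-0.6,[0,0,0],[0,0,0]],[-0.6,[0,0,0],[0,0,0]],[-0.6,[0,0,0],[0,0,0]],[-0.6,[0,0,0],[0,0,0]],[-0.6,[0,0,-0.0015],[0,0,0]],[-0.6,[0,0,-0.003],[0,0,0]],[-0.6,[0,0,-0.003],[0,0,0]]]'
```

```text
clock: 12.15
tool_pos: [0.5009, 0.1957, 0.0964]
orientation: [180.0, -0.1, -114.4]
force: [-0.7, -0.6, -0.1]
opening: 0.0525
gripper_force: 0.0
clock: 12.98
tool_pos: [0.5013, 0.1973, 0.0997]
orientation: [-180.0, 0.0, -114.4]
force: [-0.9, 0.6, -0.4]
opening: 0.0261
gripper_force: 30.0
```

```bash
python3 -m pendant '[[-0.6,[0.008,0,0],[0,0,0]],[-0.6,[0.02,0,0],[0,0,0]],[-0.6,[0.032,0,0],[0,0,0]],[-0.6,[0.044,0,0],[0,0,0]],[-0.6,[0.056,0,0],[0,0,0]],[-0.6,[0.068,0,0],[0,0,0]],[-0.6,[0.08,0,0],[0,0,0]],[-0.6,[0.095,0,0],[0,0,0]],[-0.6,[0.11,0,0],[0,0,0]],[-0.6,[0.125,0,0],[0,0,0]]]'
python3 - <<'E'
from h import *
from plant import sensors
o=sensors.get_obs();print(o["tool_pos"],o["orientation"],o["opening"])
go(o["tool_pos"],o["orientation"],[.462,-.230,.109],-156)
E
```

```text
clock: 13.82
tool_pos: [0.4488, 0.082, 0.0996]
orientation: [180.0, 0.0, -114.4]
force: [-0.0, -0.2, -0.2]
opening: 0.0257
gripper_force: 30.0
[0.4488 0.082  0.0996] [ 179.9985    0.0027 -114.3966] 0.025697503777922806
shift [ 0.2787 -0.1408 -0.0094] turn [ 0.0024  0.002  41.6034]
```

```bash
python3 -m pendant '[[-0.6,[0.03,-0.014,-0.01],[0,0,5]],[-0.6,[0.062,-0.031,-0.01],[0,0,11]],[-0.6,[0.097,-0.049,-0.01],[0,0,17]],[-0.6,[0.135,-0.068,-0.01],[0,0,23]],[-0.6,[0.17,-0.086,-0.01],[0,0,29]],[-0.6,[0.207,-0.105,-0.01],[0,0,35]],[-0.6,[0.24,-0.121,-0.01],[0,0,41.6]],[-0.6,[0.265,-0.134,-0.01],[0,0,41.6]],[-0.6,[0.277,-0.141,-0.01],[0,0,41.6]],[-0.6,[0.277,-0.141,-0.01],[0,0,41.6]]]'
python3 -m pendant '[[-0.6,[0,0,0],[0,0,0]],[-0.6,[0,0,0],[0,0,0]]]'
python3 - <<'E'
from h import *
from plant import sensors
o=sensors.get_obs();print(o["tool_pos"],o["orientation"],o["opening"])
go(o["tool_pos"],o["orientation"],[.462,-.230,.015],-156)
E
```

```text
clock: 14.65
tool_pos: [0.4627, -0.2302, 0.1093]
orientation: [-180.0, -0.0, -156.2]
force: [1.1, 0.3, -0.0]
opening: 0.0258
gripper_force: 30.0
clock: 14.82
tool_pos: [0.4629, -0.2271, 0.1095]
orientation: [180.0, -0.0, -156.0]
force: [0.2, 0.9, -0.4]
opening: 0.0258
gripper_force: 30.0
[ 0.4629 -0.2271  0.1095] [ 179.9823   -0.0129 -156.0283] 0.025761252808374036
shift [ 0.0019 -0.0023  0.0945] turn [ 0.0177 -0.0128 -0.0283]
```

```bash
python3 -m pendant '[[-0.6,[0.002,-0.002,0.03],[0,0,0]],[-0.6,[0.002,-0.002,0.055],[0,0,0]],[-0.6,[0.002,-0.002,0.075],[0,0,0]],[-0.6,[0.002,-0.002,0.088],[0,0,0]],[-0.6,[0.002,-0.002,0.094],[0,0,0]],[-0.6,[0.002,-0.002,0.094],[0,0,0]]]';python3 -m pendant '[[-0.25,[0,0,0],[0,0,0]],[-0.25,[0,0,0],[0,0,0]],[-0.25,[0,0,0],[0,0,0]],[-0.25,[0,0,-0.005],[0,0,0]],[-0.25,[0,0,-0.03],[0,0,0]],[-0.25,[0,0,-0.07],[0,0,0]],[-1,[0,0,-0.11],[0,0,0]],[-1,[0,0,-0.15],[0,0,0]],[-1,[0,0,-0.18],[0,0,0]],[-1,[0,0,-0.18],[0,0,0]]]'
python3 - <<'E'
from h import *
from plant import sensors
s=viewer.snapshot("scene");t=viewer.snapshot("top")
o=sensors.get_obs();print(o["tool_pos"],o["orientation"],o["opening"])
cv2.imwrite("pics/c6.png",cv2.resize(np.hstack([s[120:240,110:230],t[120:240,340:460]]),(800,400),interpolation=cv2.INTER_CUBIC)[:,:,::-1])
E
```

```text
clock: 15.32
tool_pos: [0.4617, -0.2289, 0.0145]
orientation: [179.9, -0.1, -155.9]
force: [-0.7, -1.0, -1.4]
opening: 0.0256
gripper_force: 30.0
clock: 16.15
tool_pos: [0.466, -0.2309, 0.2038]
orientation: [-179.6, 0.6, -155.9]
force: [1.2, -0.1, 0.3]
opening: 0.0117
gripper_force: 0.0
[ 0.4633 -0.2299  0.1981] [-179.8669    0.2482 -156.0003] 0.00440065505823242
```

View pics/c6.png

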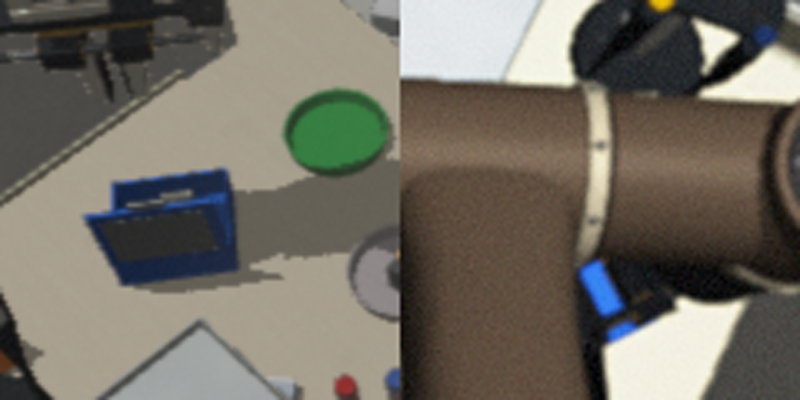

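Orange isn't visible from either view (behind the lid and under the arm), and the lid is still open. Before going behind the lid I'll check the clearance to the black lamp stand at top (410,135).

```bash
python3 - <<'E'
from h import *
for a,b in(((418.5,119),(95.5,196)),((450,130),(97,206)),((424,157),(109,229))):print(tri(a,b))
print("base",onz("top",(410,137),.01),onz("scene",(105,252),.01))
print("white box corner",onz("top",(358,160),.06))
E
```

```text
(array([ 0.6699, -0.2501,  0.2604]), np.float64(0.0008182692203349399))
(array([ 0.6507, -0.3293,  0.1718]), np.float64(0.0676076422179604))
(array([ 0.6254, -0.3363,  0.0032]), np.float64(0.011519774001678315))
base [ 0.691  -0.3001] [ 0.6967 -0.303 ]
white box corner [ 0.6105 -0.1255]
```

```bash
python3 - <<'E'
from h import *
m=(onz("top",(377,196.2),.125)+onz("top",(408.7,180.5),.125))/2;d=m-[.460,-.2307]
print("lid top local",d@[.914,.407],d@[-.407,.914])
E
python3 -m pendant '[[-1,[-0.03,0.015,0],[0,0,0]],[-1,[-0.065,0.015,0],[0,0,0]],[-1,[-0.092,0.015,0],[0,0,0]],[-1,[-0.092,0.015,0],[0,0,0]],[-1,[-0.092,0.015,0],[0,0,0]],[-1,[-0.092,0.015,0],[0,0,0]]]'
python3 - <<'E'
from h import *
from plant import sensors
s=viewer.snapshot("scene");t=viewer.snapshot("top")
o=sensors.get_obs();print(o["tool_pos"],o["orientation"],o["opening"])
d=o["tool_pos"][:2]-[.460,-.2307];print("local",d@[.914,.407],d@[-.407,.914])
cv2.imwrite("pics/c7.png",cv2.resize(np.hstack([s[120:270,40:240],t[100:250,340:540]]),(800,300),interpolation=cv2.INTER_CUBIC)[:,:,::-1])
E
```

```text
lid top local 0.05649521285246121 -0.0011572024603689198
clock: 16.75
tool_pos: [0.5395, -0.1785, 0.1945]
orientation: [179.9, -0.1, -156.0]
force: [-1.3, 0.8, 0.2]
opening: 0.0001
gripper_force: 0.0
[ 0.5395 -0.179   0.1951] [ 179.9653   -0.0589 -156.0281] 4.2951242797892634e-05
local 0.09367945907938256 0.014960370971813181
```

View pics/c7.png

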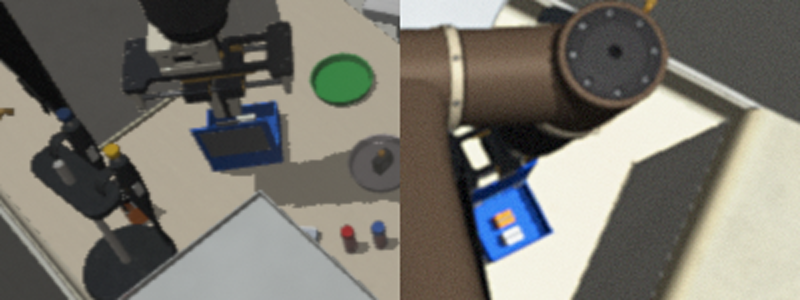

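Both spacers are in the box, with orange at crop (504,218) and white at (513,236). The fingers are behind the lid and clear of the lamp. Next I'll lower and push the lid round its arc.

```bash
python3 -m pendant '[[-1,[0,0,0.03],[0,0,0]],[-1,[0,0,0.06],[0,0,0]],[-1,[0,0,0.089],[0,0,0]],[-1,[0,0,0.089],[0,0,0]],[-1,[0,0,0.089],[0,0,0]],[-1,[0,0,0.089],[0,0,0]]]'; python3 -m pendant '[[-1,[0.012,0,0],[0,0,0]],[-1,[0.022,0,0],[0,0,0]],[-1,[0.03,0,0],[0,0,0]],[-1,[0.036,0,0],[0,0,0]],[-1,[0.044,0,0],[0,0,0]],[-1,[0.053,0,0.0005],[0,0,0]],[-1,[0.053,0,0.0005],[0,0,0]],[-1,[0.053,0,0.0005],[0,0,0]]]'
```

```text
clock: 17.35
tool_pos: [0.5412, -0.1792, 0.1083]
orientation: [-179.9, 0.1, -156.0]
force: [1.3, 0.5, 1.0]
opening: 0.0002
gripper_force: 0.0
clock: 18.02
tool_pos: [0.4914, -0.2005, 0.1061]
orientation: [180.0, -0.0, -156.0]
force: [0.3, 0.4, -0.0]
opening: 0.0002
gripper_force: 0.0
```

```bash
python3 -m pendant '[[-1,[0.009,0,0.003],[0,0,0]],[-1,[0.017,0,0.006],[0,0,0]],[-1,[0.025,0,0.011],[0,0,0]],[-1,[0.032,0,0.016],[0,0,0]],[-1,[0.038,0,0.0225],[0,0,0]],[-1,[0.044,0,0.0295],[0,0,0]],[-1,[0.049,0,0.038],[0,0,0]],[-1,[0.0525,0,0.046],[0,0,0]],[-1,[0.0525,0,0.046],[0,0,0]]]'; python3 -m pendant '[[-1,[0.002,0,0.006],[0,0,0]],[-1,[0.003,0,0.011],[0,0,0]],[-1,[0.0035,0,0.015],[0,0,0]],[-1,[0.0035,0,0.018],[0,0,0]],[-1,[0.0035,0,0.018],[0,0,0]],[-1,[0.0035,0,0.018],[0,0,0]]]'
```

```text
clock: 18.77
tool_pos: [0.442, -0.2215, 0.058]
orientation: [179.9, -0.2, -156.0]
force: [-0.0, -0.2, -0.3]
opening: 0.0
gripper_force: 0.0
clock: 19.27
tool_pos: [0.4411, -0.2229, 0.0419]
orientation: [180.0, -0.0, -156.0]
force: [0.2, 0.0, 0.4]
opening: 0.0002
gripper_force: 0.0
```

```bash
python3 -m pendant '[[-1,[0,0,0.001],[0,0,0]],[-1,[0,0,0.002],[0,0,0]],[-1,[0,0,0.0025],[0,0,0]],[-1,[0,0,0.0025],[0,0,0]]]'; python3 -m pendant '[[-1,[0,0,-0.01],[0,0,0]],[-1,[0,0,-0.04],[0,0,0]],[-1,[0,0,-0.08],[0,0,0]],[-1,[0,0.04,-0.12],[0,0,0]],[-1,[0,0.08,-0.16],[0,0,0]],[-1,[0,0.12,-0.16],[0,0,0]],[-1,[0,0.16,-0.16],[0,0,0]],[-1,[0,0.19,-0.16],[0,0,0]],[-1,[0,0.19,-0.16],[0,0,0]],[-1,[0,0.19,-0.16],[0,0,0]]]'
python3 - <<'E'
from h import *
s=viewer.snapshot("scene");t=viewer.snapshot("top")
cv2.imwrite("pics/c8.png",cv2.resize(np.hstack([s[120:270,100:300],t[130:280,240:440]]),(800,300),interpolation=cv2.INTER_CUBIC)[:,:,::-1])
E
```

```text
clock: 19.6
tool_pos: [0.4412, -0.223, 0.0413]
orientation: [-180.0, 0.0, -155.9]
force: [-6.3, 5.5, 23.6]
opening: 0.0003
gripper_force: 11.8
clock: 20.43
tool_pos: [0.3631, -0.047, 0.2003]
orientation: [180.0, 0.2, -155.7]
force: [-0.2, -0.7, -0.5]
opening: 0.0005
gripper_force: 0.0
```

View pics/c8.png

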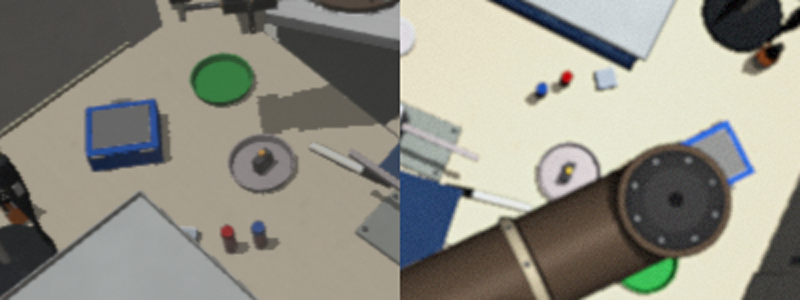

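The lid is shut: pressing at z = 41.3 mm met 24 N, and the given shut height is 41.5 mm. The collar lies in the dish at scene crop (262,160), the bystanders are in place and the arm is clear.

```bash
python3 -c "
from plant import workorder
print(workorder.close_job())"
```

```text
the job is handed in; nothing more can be done
None
```

I handed the job in at about 20 s with the collar in the steel dish, both spacers in the blue box, the lid pressed shut and the bystanders in place in the last pictures; the hand-in returned no verdict.

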